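# Trap a carving blank in the corner of the carving board

## Robot

A 6-joint arm with a two-finger parallel gripper is mounted at the origin on the work surface. World frame = base frame: x ahead of the robot, y to its left, z up, the work surface at z = 0. Lengths are in m, angles in rad, forces in N, time in s.
With the tool pointing down it reaches from about 0.4 to 0.825 m from the base axis. Payload 7 kg.
Tool frame: the origin (TCP) lies at the very end of the fingers, on their centre line; the grasp point (between the pads) lies 19 mm behind it; z points along the fingers, y is the line along which they close (so a half turn about z gives the same grasp; the last joint's range is limited). The gripper opens to 88 mm and grips with 3 to 60 N. Pads are 19 mm wide; open, the fingers measure 130 mm over their backs; the gripper's body (78 mm by 193 mm) begins 47 mm behind the grasp point.
Start: joints at [1.489, 0.359, 0.012, 0, -1.224, -0.288], TCP at [0.244, 0.629, 0.205] pointing down, gripper open.
Joint ranges: [-3.07, 3.07], [-1.43, 2.12], [-1.02, 1.25], [-3.03, 1.67], [-3.05, -0], [-3.03, 3.03]. Speed limits (rad/s): [2.39, 2.39, 3.01, 3.14, 3.14, 3.14].

## Interface

Orientations are given as [roll, pitch, yaw] about the fixed x, y, z axes, in that order (R = Rz(yaw) Ry(pitch) Rx(roll)).
In Python, from station import arm gives the robot as it stands. The module is installed in compiled form; this text tells all that it offers.
- The arm moves only by the shell command python3 -m crank 'ROWS' [FORCE]. ROWS is JSON, a list of rows, each an object of numbers: "dx", "dy", "dz": the shift along the world's x, y, z in m; "twist": the turn about the world's z in degrees; "grip": the opening, from -1 (shut) to 1 (fully open). A call has exactly 5 rows; each row is the pose to reach, as a shift and turn from the pose commanded when the call began; what a row does not reach only later rows make up. A row lasts 1/12 s, in which the tool goes at most 41.7 mm and 7.16 degrees, less where a joint would pass 70% of its speed; a pose out of reach is approached as far as the arm can. A call with a gripper value outside its range is refused whole. The fingers move at their own pace and stop on an object; FORCE is the grip in N (left out, the last holds). Time passes only in rows, so rows that repeat a pose let the fingers close, or fill a call up. It gives the time, the measured TCP pose, the force, the opening and the grip force at its end, in the units of the state.
- arm.get_state(): the state, without advancing time (a new reading comes with each control period).
- arm.grab_frame(name): name is "side" or "top"; returns the picture (480x640x3 uint8, red, green, blue); there is no depth.
- arm.get_calibration(name): a dict with "fx", "fy", "cx", "cy" (pixels), "cam_to_world" (4x4, takes a point from camera to world coordinates). Camera axes: x right, y down, z forward; pixel columns grow to the right and rows downward; lengths in m; the calibration is good to about 2 mm. A picture is of the moment at which its call begins. get_calibration takes no time and is no camera call.
- arm.job_done(): hands the job in; it is judged then, once.
The state is a dict: "t": time; "q": joint angles; "qd": joint speeds; "joint_efforts": joint torques, N m; "eef_pos": TCP position; "ee_rot": TCP orientation; "force": force on the tool from outside, world axes, zero at the start; "moment": the same for the moment, N m; "width": finger opening in m; "gripper_force": force on a finger pad.
Only numpy, scipy, OpenCV 4.12 (cv2) and the standard library are available. Lean on these libraries where they do the work, as an engineer would, in place of code of your own. Each camera call takes 0.05 s, during which the arm holds its last target. There are 200 camera calls.

## Task

Get the wooden block with the rosette ready for carving: push it over the carving board until it sits flush against the fence at the back and its end is tight against the side stop, and slide the movable stop along the fence until it is snug against the block's other end. Only push with the fingers: never lift, carry or tip the block, and leave the mallet, the glue bottle, the gouge and the spare offcut where they are.

Things in the scene. Friction and masses are not known exactly. Their poses are not given: they have to be found in the camera images.
- board: Plywood carving board fixed to the bench, 18 mm thick, open on the near and right sides. Origin at bench level; board x points away from the robot, y left; plywood spans x -130..120, y -180..180 mm. Dark fence 26 mm high over the plywood along the far edge, near face at x = 95 mm, full length. Side stop on the left edge, same height, inner face at y = 155 mm, x -110..95 mm.
- blank: Loose carving blank, light wood: block 60 mm (x) by 110 mm (y), 34 mm high, about 0.16 kg, with a round rosette 48 mm across and 11 mm high on top. Origin at the centre of its underside. Starts on the board between robot and fence, turned up to 30 degrees. Its far long side goes to the fence, its left end to the side stop: seated, its origin is at board x = 65, y = 100 mm.
- stop (a joint): Travel (m) of the movable stop, a dark wooden block beside the fence that slides only along it: 0 = far right, growing towards the side stop (board +y), at most 0.17; starts at 0 to 0.03; touches the seated blank at 0.145. Its left face is at board y = -100 mm + travel. Friction about 3 N; stays where left.
- stop_push (a point): Centre of the right-hand (board -y) upright face of the movable stop, the face to push, 36 mm above the bench; at board x = 68 mm, y = -130 mm + travel. The stop is 42 mm (board x) by 30 mm (board y), 36 mm high above the plywood, with a small aluminium tongue over the fence.
- mallet: Bystander: turned wooden carver's mallet standing on its head, 76 mm across, 220 mm tall. Origin at the centre of its underside.
- glue: Bystander: white glue bottle, 56 mm across, 140 mm tall. Origin at the centre of its underside.
- offcut: Bystander: plain wooden offcut 70 x 50 x 40 mm beside the board. Origin at the centre of its underside.
- gouge: Bystander: gouge with dark wooden handle and steel blade, about 245 mm long along its x, 26 mm thick, lying on the bench. Origin at its middle, on the bench.
There are look-alikes about, which are no part of the job. Leave any orange or turquoise look-alike of the blank alone.

How it is judged:
By the outcome, as a careful person would: the job done as asked, in the order asked, and still so for the second after the job is handed in, with the robot touching nothing.
It also fails if it takes over 45 s, if anything falls off the work surface, if the arm or the gripper's body presses on something with over 40 N, if the wrist force passes 120 N, or if a joint passes its speed limit or range.

## Working session

There is one attempt and no reset: what is moved stays moved. The work goes in short steps, Python scripts to look and compute and a shell command to move; the robot and the scene stay as the last step left them, time stands still between calls to the robot, and variables do not carry over. Pictures are saved under pics/ and viewed, at most 10 in all, crops included, and the job is handed in when it is done.

```bash
mkdir -p pics; python3 - <<'E'
from station import arm
import cv2,numpy as np
for n in("top","side"):
    cv2.imwrite(f"pics/{n}0.png",arm.grab_frame(n)[:,:,::-1]); c=arm.get_calibration(n); print(n,c["fx"],c["fy"],c["cx"],c["cy"]);print(np.round(c["cam_to_world"],3))
s=arm.get_state();print(s["t"],s["eef_pos"],s["ee_rot"],s["width"])
E
```

```text
top 445.9886236492604 445.9886236492604 315.8082114872688 242.5553846993004
[[ 0.02  -0.994  0.104  0.492]
 [-1.    -0.021 -0.013  0.018]
 [ 0.015 -0.104 -0.994  0.845]
 [ 0.     0.     0.     1.   ]]
side 469.62562688531096 469.62562688531096 319.4504957762548 230.4766892121337
[[-0.682 -0.455  0.572  0.031]
 [-0.731  0.401 -0.552  0.564]
 [ 0.021 -0.795 -0.607  0.643]
 [ 0.     0.     0.     1.   ]]
0.1 [0.24380014 0.62892863 0.20410339] [ 3.14007810e+00 -1.38520230e-04 -3.69853008e-01] 0.08772826552073693
```

View pics/top0.png

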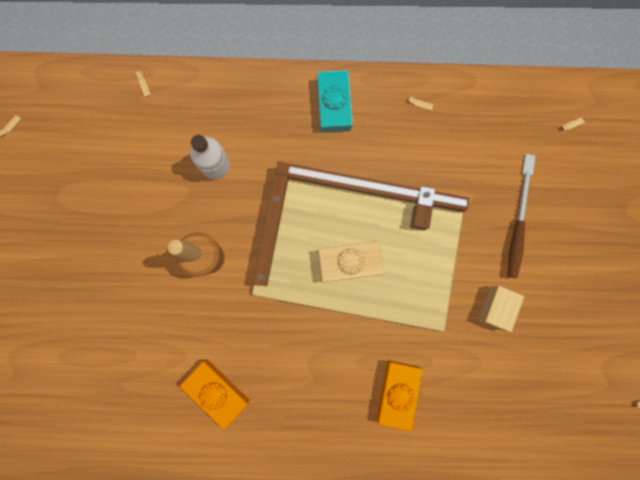

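View pics/side0.png

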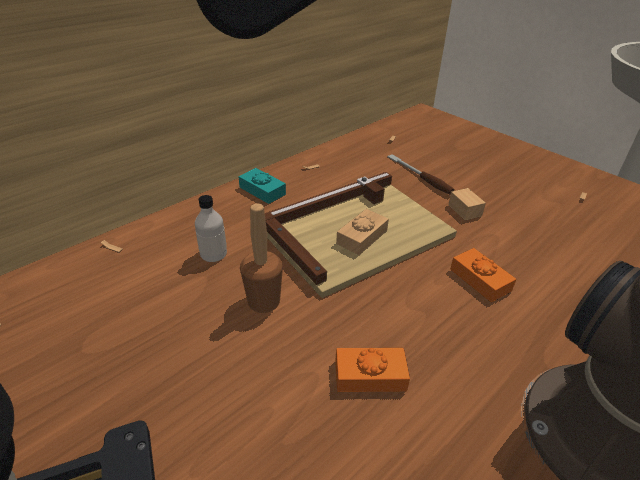

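The top view shows the blank at about (350,262), the board with its near corners at (253,296) and (444,329), the movable stop at (424,210), and the side stop on the left. I'll enlarge it for precise corners.

```bash
python3 - <<'E'
import cv2
im=cv2.imread("pics/top0.png")[150:340,240:480]
cv2.imwrite("pics/crop0.png",cv2.resize(im,None,fx=3.2,fy=3.2,interpolation=cv2.INTER_CUBIC)[:600,:])
E
```

```text
(no output)
```

View pics/crop0.png

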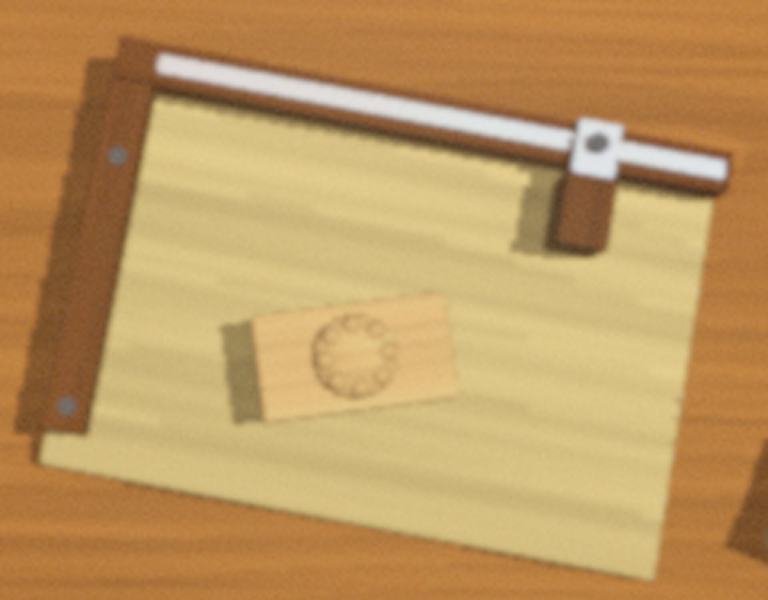

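The crop shows clear corners: plywood near edge (40,464)-(655,579), fence far corners (122,38) and (731,153), blank top (253,318),(444,292),(458,395),(266,422), stop near end (559,244)-(604,250).

```bash
cat > h.py <<'E'
from station import arm
import numpy as np, cv2
from scipy.optimize import least_squares
def world(p,z,n="top"):
    c=arm.get_calibration(n);T=np.array(c["cam_to_world"])
    d=T[:3,:3]@[(p[0]-c["cx"])/c["fx"],(p[1]-c["cy"])/c["fy"],1]
    return (T[:3,3]+d*(z-T[2,3])/d[2])[:2]
def rigid(L,W):
    L,W=np.array(L,float),np.array(W)
    f=lambda v:(L@np.array([[np.cos(v[2]),np.sin(v[2])],[-np.sin(v[2]),np.cos(v[2])]])+v[:2]-W).ravel()
    r=least_squares(f,[.5,0,0]);return r.x,np.round(r.fun.reshape(-1,2)*1e3,1)
def R(a):return np.array([[np.cos(a),-np.sin(a)],[np.sin(a),np.cos(a)]])
def crop(p,o=(240,150),s=3.2):return (o[0]+(p[0]+.5)/s-.5,o[1]+(p[1]+.5)/s-.5)
E
python3 - <<'E'
from h import *
pts=[((40,464),.018),((655,579),.018),((122,38),.044),((731,153),.044),((87,433),.044)]
W=[world(crop(p),z) for p,z in pts]
b,r=rigid([(-.13,.18),(-.13,-.18),(.12,.18),(.12,-.18),(-.11,.155)],W);print("board",b,np.degrees(b[2]),r)
W=[world(crop(p),.052) for p in [(253,318),(444,292),(458,395),(266,422)]]
k,r=rigid([(.03,.055),(.03,-.055),(-.03,-.055),(-.03,.055)],W);print("blank",k,np.degrees(k[2]),r)
B=lambda w:R(b[2]).T@(np.array(w)-b[:2])
print("blank in board",B(k[:2]),np.degrees(k[2]-b[2]))
for p in [(559,244),(604,250)]:print("stop",B(world(crop(p),.054)))
np.save("b.npy",b)
for p,z,n in [((508,309),.04,"offcut"),((520,200),.013,"gouge"),((400,395),.052,"orange"),((427,195),.06,'tongue'),((180,247),.2,'mallet')]:
  print(n,world(p,z),B(world(p,z)))
E
```

```text
board [ 0.57869843 -0.07564593 -0.16641221] -9.534717578563116 [[-0.1  0.7]
 [-1.1 -0.2]
 [ 2.1  1.1]
 [ 1.6 -3.2]
 [-2.6  1.5]]
blank [ 0.54374617 -0.05482734  0.15420448] 8.835265744440646 [[ 0.9  1.5]
 [ 0.9 -0.5]
 [-1.  -1.6]
 [-0.8  0.6]]
blank in board [-0.0379179   0.01474131] 18.369983323003762
stop [ 0.04548317 -0.08637879]
stop [ 0.04687237 -0.11184322]
offcut [ 0.46404877 -0.34021987] [-0.06924042 -0.27991012]
gouge [ 0.66965944 -0.38054499] [ 0.14020949 -0.28561975]
orange [ 0.31336538 -0.14292019] [-0.25052393 -0.11029604]
tongue [ 0.66494677 -0.18996069] [ 0.10399255 -0.09844892]
mallet [0.54941812 0.20630947] [-0.07558037  0.27321016]
```

```bash
for i in 1; do :; done
python3 -m crank '[{"dx":0.011,"dy":-0.033,"dz":0,"twist":0.6,"grip":0.36},{"dx":0.022,"dy":-0.066,"twist":1.2,"grip":0.36},{"dx":0.033,"dy":-0.1,"twist":1.8,"grip":0.36},{"dx":0.045,"dy":-0.133,"twist":2.4,"grip":0.36},{"dx":0.056,"dy":-0.167,"twist":2.9,"grip":0.36}]'
python3 -m crank '[{"dx":0.011,"dy":-0.033,"dz":0,"twist":0.6,"grip":0.36},{"dx":0.022,"dy":-0.066,"twist":1.2,"grip":0.36},{"dx":0.033,"dy":-0.1,"twist":1.8,"grip":0.36},{"dx":0.045,"dy":-0.133,"twist":2.4,"grip":0.36},{"dx":0.056,"dy":-0.167,"twist":2.9,"grip":0.36}]'
python3 -m crank '[{"dx":0.011,"dy":-0.033,"dz":0,"twist":0.6,"grip":0.36},{"dx":0.022,"dy":-0.066,"twist":1.2,"grip":0.36},{"dx":0.033,"dy":-0.1,"twist":1.8,"grip":0.36},{"dx":0.045,"dy":-0.133,"twist":2.4,"grip":0.36},{"dx":0.056,"dy":-0.167,"twist":2.9,"grip":0.36}]'
python3 -m crank '[{"dx":0.011,"dy":-0.033,"dz":0,"twist":0.6,"grip":0.36},{"dx":0.022,"dy":-0.066,"twist":1.2,"grip":0.36},{"dx":0.033,"dy":-0.1,"twist":1.8,"grip":0.36},{"dx":0.045,"dy":-0.133,"twist":2.4,"grip":0.36},{"dx":0.056,"dy":-0.167,"twist":2.9,"grip":0.36}]'
```

```text
invalid input at $[1]: expected keys dx, dy, dz, twist, grip
invalid input at $[1]: expected keys dx, dy, dz, twist, grip
invalid input at $[1]: expected keys dx, dy, dz, twist, grip
invalid input at $[1]: expected keys dx, dy, dz, twist, grip
```

All keys are needed in each row.

```bash
python3 -m crank '[{"dx":0.011,"dy":-0.033,"dz":0,"twist":0.6,"grip":0.36},{"dx":0.022,"dy":-0.066,"dz":0,"twist":1.2,"grip":0.36},{"dx":0.033,"dy":-0.1,"dz":0,"twist":1.8,"grip":0.36},{"dx":0.045,"dy":-0.133,"dz":0,"twist":2.4,"grip":0.36},{"dx":0.056,"dy":-0.167,"dz":0,"twist":2.9,"grip":0.36}]'
python3 -m crank '[{"dx":0.011,"dy":-0.033,"dz":0,"twist":0.6,"grip":0.36},{"dx":0.022,"dy":-0.066,"dz":0,"twist":1.2,"grip":0.36},{"dx":0.033,"dy":-0.1,"dz":0,"twist":1.8,"grip":0.36},{"dx":0.045,"dy":-0.133,"dz":0,"twist":2.4,"grip":0.36},{"dx":0.056,"dy":-0.167,"dz":0,"twist":2.9,"grip":0.36}]'
python3 -m crank '[{"dx":0.011,"dy":-0.033,"dz":0,"twist":0.6,"grip":0.36},{"dx":0.022,"dy":-0.066,"dz":0,"twist":1.2,"grip":0.36},{"dx":0.033,"dy":-0.1,"dz":0,"twist":1.8,"grip":0.36},{"dx":0.045,"dy":-0.133,"dz":0,"twist":2.4,"grip":0.36},{"dx":0.056,"dy":-0.167,"dz":0,"twist":2.9,"grip":0.36}]'
python3 -m crank '[{"dx":0.011,"dy":-0.033,"dz":0,"twist":0.6,"grip":0.36},{"dx":0.022,"dy":-0.066,"dz":0,"twist":1.2,"grip":0.36},{"dx":0.033,"dy":-0.1,"dz":0,"twist":1.8,"grip":0.36},{"dx":0.045,"dy":-0.133,"dz":0,"twist":2.4,"grip":0.36},{"dx":0.056,"dy":-0.167,"dz":0,"twist":2.9,"grip":0.36}]'
```

```text
t: 0.52
eef_pos: [0.3002, 0.4606, 0.2045]
ee_rot: [3.141, -0.0, -0.318]
force: [-0.3, 0.6, 0.0]
width: 0.0614
gripper_force: 0.0
t: 0.93
eef_pos: [0.356, 0.2936, 0.2048]
ee_rot: [3.142, 0.0, -0.268]
force: [0.1, 0.8, 0.1]
width: 0.0596
gripper_force: 0.0
t: 1.35
eef_pos: [0.412, 0.1267, 0.205]
ee_rot: [-3.141, -0.0, -0.217]
force: [1.0, 0.5, 0.7]
width: 0.0597
gripper_force: 0.0
t: 1.77
eef_pos: [0.4681, -0.0404, 0.205]
ee_rot: [-3.141, -0.0, -0.167]
force: [0.6, 0.9, 0.4]
width: 0.0598
gripper_force: 0.0
```

```bash
python3 -m crank '[{"dx":0,"dy":0,"dz":-0.04,"twist":0,"grip":0.36},{"dx":0,"dy":0,"dz":-0.08,"twist":0,"grip":0.36},{"dx":0,"dy":0,"dz":-0.12,"twist":0,"grip":0.36},{"dx":0,"dy":0,"dz":-0.15,"twist":0,"grip":0.36},{"dx":0,"dy":0,"dz":-0.175,"twist":0,"grip":0.36}]'
python3 -m crank '[{"dx":0.008,"dy":-0.0013,"dz":0,"twist":0,"grip":0.36},{"dx":0.016,"dy":-0.0027,"dz":0,"twist":0,"grip":0.36},{"dx":0.024,"dy":-0.004,"dz":0,"twist":0,"grip":0.36},{"dx":0.032,"dy":-0.0054,"dz":0,"twist":0,"grip":0.36},{"dx":0.04,"dy":-0.0067,"dz":0,"twist":0,"grip":0.36}]'
python3 -m crank '[{"dx":0.008,"dy":-0.0013,"dz":0,"twist":0,"grip":0.36},{"dx":0.016,"dy":-0.0027,"dz":0,"twist":0,"grip":0.36},{"dx":0.024,"dy":-0.004,"dz":0,"twist":0,"grip":0.36},{"dx":0.032,"dy":-0.0054,"dz":0,"twist":0,"grip":0.36},{"dx":0.04,"dy":-0.0067,"dz":0,"twist":0,"grip":0.36}]'
python3 -c '
from station import arm
import cv2
cv2.imwrite("pics/side1.png",arm.grab_frame("side")[100:340,200:520,::-1].repeat(2,0).repeat(2,1))'
```

```text
t: 2.18
eef_pos: [0.4664, -0.0394, 0.0275]
ee_rot: [3.141, 0.002, -0.168]
force: [-0.2, 0.6, 0.7]
width: 0.0597
gripper_force: 0.0
t: 2.6
eef_pos: [0.5104, -0.0452, 0.0317]
ee_rot: [-3.14, -0.003, -0.167]
force: [-0.9, 0.9, -0.4]
width: 0.0597
gripper_force: 0.0
t: 3.02
eef_pos: [0.5478, -0.0524, 0.0307]
ee_rot: [3.141, 0.001, -0.167]
force: [-5.5, 0.9, 9.8]
width: 0.0595
gripper_force: 4.9
```

View pics/side1.png

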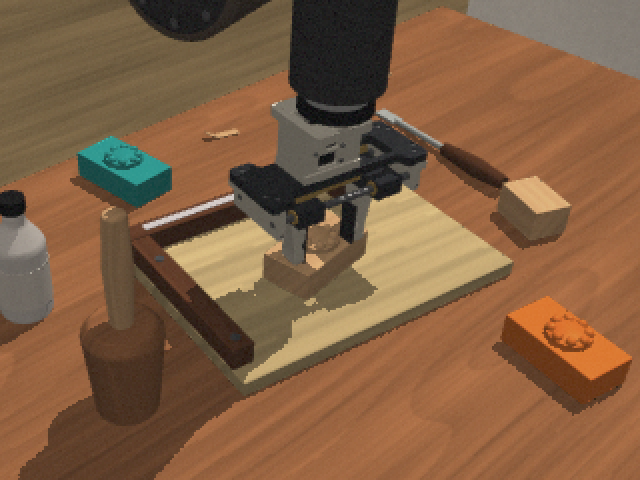

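The fingers and block are hard to read here (finger tip near (300,262), blank corner near (310,295)). I'll take an enlarged look.

```bash
python3 -c '
from station import arm
import cv2,numpy as np
a=arm.grab_frame("side")[190:270,300:400,::-1]
b=arm.grab_frame("top")[180:310,270:430,::-1]
A=cv2.resize(a,(400,320),interpolation=cv2.INTER_CUBIC);B=cv2.resize(b,(394,320),interpolation=cv2.INTER_CUBIC)
cv2.imwrite("pics/z2.png",np.hstack([A,B]));s=arm.get_state();print(s["eef_pos"],s["force"])'
```

```text
[ 0.54970587 -0.05233494  0.03072609] [ 1.25698236 -2.03060844  4.23747686]
```

View pics/z2.png

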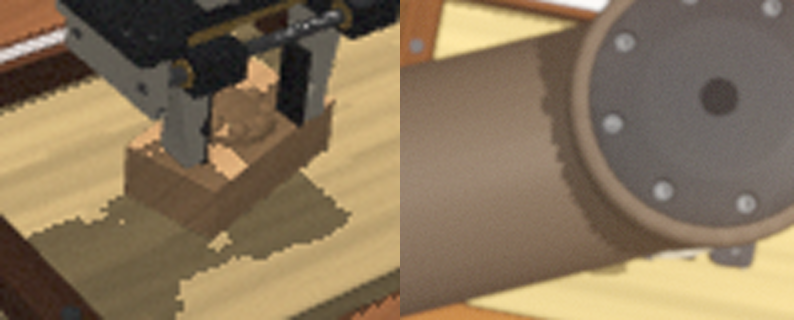

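```bash
cat >> h.py <<'E'
def pix(P,n="side"):
    c=arm.get_calibration(n);q=np.linalg.inv(c["cam_to_world"])@np.append(P,1)
    return np.round([c["fx"]*q[0]/q[2]+c["cx"],c["fy"]*q[1]/q[2]+c["cy"]],1)
E
python3 - <<'E'
from h import *
b=np.load("b.npy");s=arm.get_state();p=s["eef_pos"];print(s["width"],s["q"])
for z in(.0307,.052):
  for y in(.03,.051,-.03,-.051):
    for x in (-.0095,.0095):
      d=R(b[2])@[x,y];print(z,y,x,"z2:",(pix([p[0]+d[0],p[1]+d[1],z])-[300,190])*4)
print("base",(pix([p[0],p[1],.018])-[300,190])*4)
# blank at start, side picture corners vs seen
for x,y in [(-.03,.055),(-.03,-.055),(.03,.055)]:
  d=R(.1542)@[x,y]
  for z in(.018,.052):print("blank0",pix([.5437+d[0],-.0548+d[1],z]))
E
```

```text
0.05969989636452931 [ 2.60338955e-01  3.35508826e-01 -4.77124576e-01  9.85324736e-04
 -7.56334191e-01  1.14261152e+00]
0.0307 0.03 -0.0095 z2: [200.  195.2]
0.0307 0.03 0.0095 z2: [178.8 176.4]
0.0307 0.051 -0.0095 z2: [167.6 208.4]
0.0307 0.051 0.0095 z2: [146.4 189.2]
0.0307 -0.03 -0.0095 z2: [289.2 158.8]
0.0307 -0.03 0.0095 z2: [267.6 140.8]
0.0307 -0.051 -0.0095 z2: [319.6 146.4]
0.0307 -0.051 0.0095 z2: [297.6 128.8]
0.052 0.03 -0.0095 z2: [202.4 162.8]
0.052 0.03 0.0095 z2: [180.8 144.4]
0.052 0.051 -0.0095 z2: [169.6 176. ]
0.052 0.051 0.0095 z2: [148.4 157.2]
0.052 -0.03 -0.0095 z2: [292.8 126.8]
0.052 -0.03 0.0095 z2: [270.8 109.2]
0.052 -0.051 -0.0095 z2: [323.2 114.8]
0.052 -0.051 0.0095 z2: [301.2  97.2]
base [232.8 186. ]
blank0 [358.1 255.8]
blank0 [359.3 243. ]
blank0 [386.3 230.8]
blank0 [388.  218.3]
blank0 [334.6 244.1]
blank0 [335.3 231.3]
```

The left finger tip appears at z2 (188,165), over the blank's top, about 20 mm above where the reported TCP puts it. I'll back off up and away, then compare tip and TCP in free air.

```bash
python3 -m crank '[{"dx":0,"dy":0,"dz":0.02,"twist":0,"grip":0.36},{"dx":0,"dy":0,"dz":0.05,"twist":0,"grip":0.36},{"dx":-0.03,"dy":0.005,"dz":0.05,"twist":0,"grip":0.36},{"dx":-0.065,"dy":0.011,"dz":0.05,"twist":0,"grip":0.36},{"dx":-0.1,"dy":0.017,"dz":0.05,"twist":0,"grip":0.36}]'
python3 - <<'E'
from h import *
a=arm.grab_frame("side")[130:330,260:460,::-1]
t=arm.grab_frame("top")[150:340,260:420,::-1]
A=cv2.resize(a,(440,440),interpolation=cv2.INTER_CUBIC)
s=arm.get_state();p=s["eef_pos"];b=np.load("b.npy")
for y in(.03,.051,-.03,-.051):
    d=R(b[2])@[-.0095,y];q=(pix([p[0]+d[0],p[1]+d[1],p[2]])-[260,130])*2.2
    cv2.circle(A,tuple(int(v) for v in q),2,(255,0,255),-1);print(q)
B=cv2.resize(t,(352,418));B=cv2.copyMakeBorder(B,0,22,0,0,cv2.BORDER_CONSTANT)
cv2.imwrite("pics/z3.png",np.hstack([A,B]));print(p,s["force"])
E
```

```text
t: 3.58
eef_pos: [0.4472, -0.035, 0.0799]
ee_rot: [-3.141, -0.0, -0.168]
force: [-0.4, 0.8, 0.8]
width: 0.0597
gripper_force: 0.0
[277.42 260.7 ]
[258.5  269.06]
[329.56 237.82]
[347.16 230.12]
[ 0.44259703 -0.03546722  0.0796633 ] [ 0.25070985 -0.88862914  0.05007818]
```

View pics/z3.png

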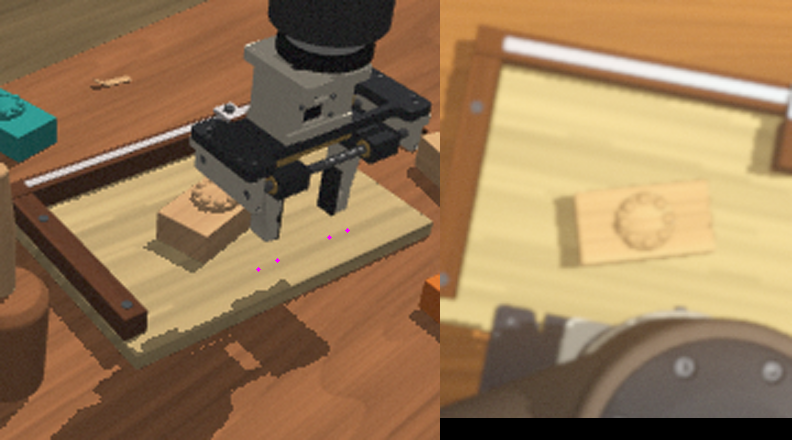

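Seen in free air, the tips are at about (262,243)-(282,236) in z3, against predicted dots at (258,269)-(277,261): the fingers end higher than the reported TCP. The blank sits at (575,192),(708,180),(713,250),(583,267). I'll quantify both.

```bash
python3 - <<'E'
from h import *
b=np.load("b.npy");p=np.array([.4465,-.0350,.0799])
for dz in(0,.01,.02,.025,.03):
  print(dz,[list(np.round((pix([*(p[:2]+R(b[2])@[-.0095,y]),p[2]+dz])-[260,130])*2.2)) for y in(.051,.03,-.03,-.051)])
W=[world(crop((u-440,v),(260,150),2.2),.052) for u,v in [(575,192),(708,180),(713,250),(583,267)]]
k,r=rigid([(.03,.055),(.03,-.055),(-.03,-.055),(-.03,.055)],W);print("blank",k,np.degrees(k[2]),r)
print("in board",R(b[2]).T@(k[:2]-b[:2]),np.degrees(k[2]-b[2]))
s=arm.get_state();print(s["eef_pos"],s["q"])
E
```

```text
0 [[np.float64(255.0), np.float64(267.0)], [np.float64(274.0), np.float64(258.0)], [np.float64(326.0), np.float64(236.0)], [np.float64(343.0), np.float64(228.0)]]
0.01 [[np.float64(256.0), np.float64(258.0)], [np.float64(275.0), np.float64(249.0)], [np.float64(327.0), np.float64(227.0)], [np.float64(345.0), np.float64(219.0)]]
0.02 [[np.float64(257.0), np.float64(249.0)], [np.float64(276.0), np.float64(240.0)], [np.float64(329.0), np.float64(218.0)], [np.float64(347.0), np.float64(210.0)]]
0.025 [[np.float64(257.0), np.float64(244.0)], [np.float64(277.0), np.float64(236.0)], [np.float64(330.0), np.float64(213.0)], [np.float64(347.0), np.float64(206.0)]]
0.03 [[np.float64(258.0), np.float64(239.0)], [np.float64(277.0), np.float64(231.0)], [np.float64(330.0), np.float64(209.0)], [np.float64(348.0), np.float64(201.0)]]
blank [ 0.56241741 -0.05840576  0.12381631] 7.094151860528849 [[-0.4  1.1]
 [ 1.   0.4]
 [-1.4 -2.7]
 [ 0.9  1.3]]
in board [-0.01891186  0.01430514] 16.628869439091964
[ 0.44259703 -0.03546722  0.0796633 ] [ 0.36524301  0.10653918 -0.64758807 -0.00201021 -0.81886882  1.03910498]
```

```bash
python3 -m crank '[{"dx":0,"dy":0,"dz":-0.02,"twist":0,"grip":0.36},{"dx":0,"dy":0,"dz":-0.04,"twist":0,"grip":0.36},{"dx":0,"dy":0,"dz":-0.055,"twist":0,"grip":0.36},{"dx":0,"dy":0,"dz":-0.065,"twist":0,"grip":0.36},{"dx":0,"dy":0,"dz":-0.07,"twist":0,"grip":0.36}]'
python3 -m crank '[{"dx":0.01,"dy":-0.0017,"dz":0,"twist":0,"grip":0.36},{"dx":0.02,"dy":-0.0034,"dz":0,"twist":0,"grip":0.36},{"dx":0.03,"dy":-0.005,"dz":0,"twist":0,"grip":0.36},{"dx":0.04,"dy":-0.0067,"dz":0,"twist":0,"grip":0.36},{"dx":0.05,"dy":-0.0084,"dz":0,"twist":0,"grip":0.36}]'
python3 -m crank '[{"dx":0.008,"dy":-0.0013,"dz":0,"twist":0,"grip":0.36},{"dx":0.016,"dy":-0.0027,"dz":0,"twist":0,"grip":0.36},{"dx":0.024,"dy":-0.004,"dz":0,"twist":0,"grip":0.36},{"dx":0.032,"dy":-0.0054,"dz":0,"twist":0,"grip":0.36},{"dx":0.04,"dy":-0.0067,"dz":0,"twist":0,"grip":0.36}]'
python3 -c '
from station import arm
import cv2,numpy as np
a=arm.grab_frame("side")[140:280,260:440,::-1]
cv2.imwrite("pics/z4.png",cv2.resize(a,(540,420),interpolation=cv2.INTER_CUBIC))'
```

```text
t: 4.1
eef_pos: [0.4474, -0.0352, 0.0088]
ee_rot: [3.141, 0.002, -0.167]
force: [-0.3, 0.5, 0.8]
width: 0.0594
gripper_force: 0.0
t: 4.52
eef_pos: [0.4999, -0.0436, 0.0105]
ee_rot: [-3.141, -0.001, -0.168]
force: [-0.6, -0.9, 0.9]
width: 0.0595
gripper_force: 0.0
t: 4.93
eef_pos: [0.5385, -0.0503, 0.0099]
ee_rot: [3.141, 0.0, -0.167]
force: [0.1, 0.4, 0.9]
width: 0.0596
gripper_force: 0.3
```

View pics/z4.png

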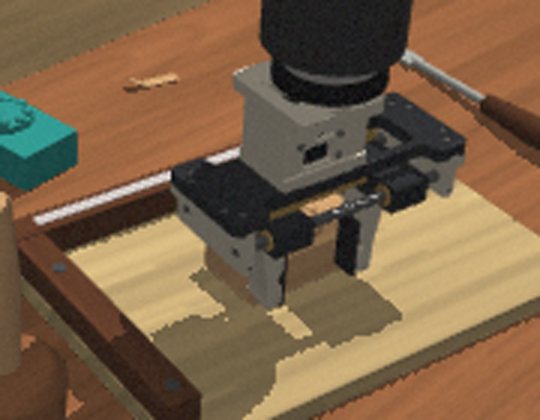

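The fingers now stand in front of the blank's near face (left tip at (270,300)) and push it properly. I'll continue to the fence.

```bash
python3 -m crank '[{"dx":0.008,"dy":-0.0013,"dz":0,"twist":0,"grip":0.36},{"dx":0.016,"dy":-0.0027,"dz":0,"twist":0,"grip":0.36},{"dx":0.024,"dy":-0.004,"dz":0,"twist":0,"grip":0.36},{"dx":0.032,"dy":-0.0054,"dz":0,"twist":0,"grip":0.36},{"dx":0.04,"dy":-0.0067,"dz":0,"twist":0,"grip":0.36}]'
python3 -m crank '[{"dx":0.004,"dy":-0.0007,"dz":0,"twist":0,"grip":0.36},{"dx":0.008,"dy":-0.0013,"dz":0,"twist":0,"grip":0.36},{"dx":0.012,"dy":-0.002,"dz":0,"twist":0,"grip":0.36},{"dx":0.016,"dy":-0.0027,"dz":0,"twist":0,"grip":0.36},{"dx":0.02,"dy":-0.0034,"dz":0,"twist":0,"grip":0.36}]'
python3 -m crank '[{"dx":0.001,"dy":-0.0002,"dz":0,"twist":0,"grip":0.36},{"dx":0.002,"dy":-0.0003,"dz":0,"twist":0,"grip":0.36},{"dx":0.003,"dy":-0.0005,"dz":0,"twist":0,"grip":0.36},{"dx":0.004,"dy":-0.0007,"dz":0,"twist":0,"grip":0.36},{"dx":0.005,"dy":-0.0008,"dz":0,"twist":0,"grip":0.36}]'
```

```text
t: 5.4
eef_pos: [0.5787, -0.057, 0.0099]
ee_rot: [3.142, 0.0, -0.167]
force: [-1.9, 0.0, 0.1]
width: 0.0595
gripper_force: 0.6
t: 5.82
eef_pos: [0.5982, -0.0603, 0.0099]
ee_rot: [-3.142, 0.0, -0.167]
force: [-1.7, -0.5, 0.5]
width: 0.0594
gripper_force: 0.4
t: 6.23
eef_pos: [0.6029, -0.061, 0.01]
ee_rot: [-3.142, 0.0, -0.167]
force: [-0.5, 0.1, 0.5]
width: 0.0598
gripper_force: 0.4
```

```bash
python3 -m crank '[{"dx":0.001,"dy":-0.0002,"dz":0,"twist":0,"grip":0.36},{"dx":0.002,"dy":-0.0003,"dz":0,"twist":0,"grip":0.36},{"dx":0.003,"dy":-0.0005,"dz":0,"twist":0,"grip":0.36},{"dx":0.003,"dy":-0.0005,"dz":0,"twist":0,"grip":0.36},{"dx":0.003,"dy":-0.0005,"dz":0,"twist":0,"grip":0.36}]'
```

```text
t: 6.65
eef_pos: [0.6054, -0.0615, 0.0099]
ee_rot: [3.141, 0.001, -0.167]
force: [-4.3, 0.9, 1.4]
width: 0.06
gripper_force: 2.1
```

```bash
python3 -m crank '[{"dx":0.001,"dy":-0.0002,"dz":0,"twist":0,"grip":0.36},{"dx":0.002,"dy":-0.0003,"dz":0,"twist":0,"grip":0.36},{"dx":0.002,"dy":-0.0003,"dz":0,"twist":0,"grip":0.36},{"dx":0.002,"dy":-0.0003,"dz":0,"twist":0,"grip":0.36},{"dx":0.002,"dy":-0.0003,"dz":0,"twist":0,"grip":0.36}]'
```

```text
t: 7.07
eef_pos: [0.6053, -0.0617, 0.0096]
ee_rot: [3.141, 0.004, -0.168]
force: [-10.0, 4.1, 7.0]
width: 0.0594
gripper_force: 5.5
```

```bash
python3 -m crank '[{"dx":-0.01,"dy":0.0017,"dz":0,"twist":0,"grip":0.36},{"dx":-0.025,"dy":0.004,"dz":0,"twist":0,"grip":0.36},{"dx":-0.05,"dy":0.008,"dz":0.02,"twist":0,"grip":0.36},{"dx":-0.08,"dy":0.013,"dz":0.04,"twist":-7,"grip":0},{"dx":-0.11,"dy":0.018,"dz":0.06,"twist":-14,"grip":-1}]'
python3 - <<'E'
from h import *
a=arm.grab_frame("side")[130:290,260:450,::-1]
t=arm.grab_frame("top")[150:290,250:460,::-1]
A=cv2.resize(a,(380,320));B=cv2.resize(t,(630,420),interpolation=cv2.INTER_CUBIC)
cv2.imwrite("pics/z5.png",B);cv2.imwrite("pics/s5.png",A);print(arm.get_state()["eef_pos"])
E
```

```text
t: 7.48
eef_pos: [0.4974, -0.0439, 0.0701]
ee_rot: [3.142, -0.001, -0.417]
force: [1.1, 0.8, 0.8]
width: 0.0512
gripper_force: 0.0
[ 0.49652413 -0.04341015  0.07317148]
```

View pics/z5.png

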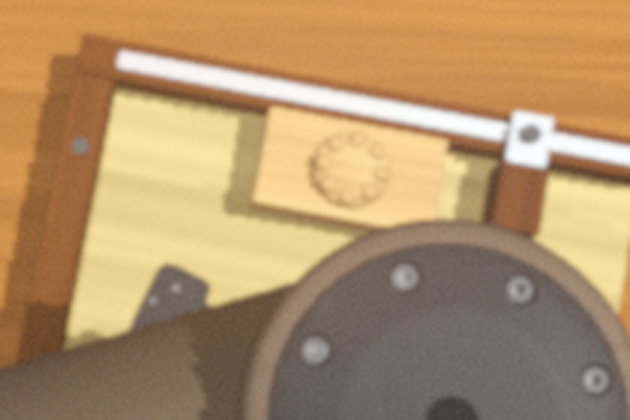

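The blank lies flush against the fence, top corners (268,105), (449,140), (252,205); the stop's top left edge runs near (500,165). Compute positions.

```bash
python3 - <<'E'
from h import *
b=np.load("b.npy");c=lambda u:crop(u,(250,150),3)
B=lambda w:np.round(R(b[2]).T@(np.array(w)-b[:2])*1e3,1)
W=[world(c(u),.052) for u in [(268,105),(449,140),(252,205)]]
k,r=rigid([(.03,.055),(.03,-.055),(-.03,.055)],W);print(k,r,B(k[:2]),np.degrees(k[2]-b[2]),[B(w) for w in W])
print("stop left",B(world(c((501,168)),.054)), "rosette",B(world(c((350,170)),.063)))
print("sidestop inner far top",B(world(c((112,86)),.044)))
for x,y in[(.060,-.067),(.06,.04),(.06,-.165),(.06,-.14)]:print((x,y),b[:2]+R(b[2])@[x,y])
E
```

```text
[ 0.64250897 -0.08211546 -0.16027143] [[-1.2 -0.7]
 [ 0.3  0.5]
 [ 0.9  0.2]] [64.   4.2] 0.35184093425415575 [array([94.7, 60.2]), array([ 94.2, -51.2]), array([32.8, 58.7])]
stop left [ 82.7 -84.5] rosette [62.5  5.5]
sidestop inner far top [ 90.4 155.8]
(0.06, -0.067) [ 0.62677132 -0.15165907]
(0.06, 0.04) [ 0.64449536 -0.04613723]
(0.06, -0.165) [ 0.61053809 -0.24830524]
(0.06, -0.14) [ 0.61467922 -0.2236506 ]
```

```bash
python3 -m crank '[{"dx":0.013,"dy":-0.011,"dz":0,"twist":-7,"grip":-1},{"dx":0.026,"dy":-0.022,"dz":0,"twist":-14,"grip":-1},{"dx":0.039,"dy":-0.033,"dz":0,"twist":-21,"grip":-1},{"dx":0.052,"dy":-0.044,"dz":0,"twist":-28,"grip":-1},{"dx":0.065,"dy":-0.055,"dz":0,"twist":-35,"grip":-1}]' 20
python3 -m crank '[{"dx":0.013,"dy":-0.011,"dz":0,"twist":-7,"grip":-1},{"dx":0.026,"dy":-0.022,"dz":0,"twist":-14,"grip":-1},{"dx":0.039,"dy":-0.033,"dz":0,"twist":-21,"grip":-1},{"dx":0.052,"dy":-0.044,"dz":0,"twist":-28,"grip":-1},{"dx":0.065,"dy":-0.054,"dz":0,"twist":-35,"grip":-1}]'
python3 -m crank '[{"dx":0,"dy":0,"dz":0,"twist":-6,"grip":-1},{"dx":0,"dy":0,"dz":0,"twist":-6,"grip":-1},{"dx":0,"dy":0,"dz":0,"twist":-6,"grip":-1},{"dx":0,"dy":0,"dz":0,"twist":-6,"grip":-1},{"dx":0,"dy":0,"dz":0,"twist":-6,"grip":-1}]'
```

```text
t: 8.0
eef_pos: [0.5645, -0.0994, 0.0702]
ee_rot: [-3.14, -0.001, -1.028]
force: [-0.2, 0.8, 0.3]
width: 0.0104
gripper_force: 0.0
t: 8.42
eef_pos: [0.6294, -0.1538, 0.0699]
ee_rot: [-3.14, -0.0, -1.639]
force: [0.7, -0.7, -0.7]
width: 0.0006
gripper_force: 0.0
t: 8.83
eef_pos: [0.6279, -0.1526, 0.0701]
ee_rot: [-3.141, 0.0, -1.735]
force: [0.7, -0.1, 0.8]
width: 0.0009
gripper_force: 0.0
```

```bash
python3 -m crank '[{"dx":0,"dy":0,"dz":-0.015,"twist":0,"grip":-1},{"dx":0,"dy":0,"dz":-0.028,"twist":0,"grip":-1},{"dx":0,"dy":0,"dz":-0.034,"twist":0,"grip":-1},{"dx":0,"dy":0,"dz":-0.04,"twist":0,"grip":-1},{"dx":0,"dy":0,"dz":-0.046,"twist":0,"grip":-1}]'
```

```text
t: 9.25
eef_pos: [0.6282, -0.1527, 0.0239]
ee_rot: [-3.141, -0.0, -1.737]
force: [0.2, 0.0, -0.0]
width: 0.0004
gripper_force: 0.0
```

```bash
python3 -m crank '[{"dx":0,"dy":0,"dz":-0.005,"twist":0,"grip":-1},{"dx":0,"dy":0,"dz":-0.01,"twist":0,"grip":-1},{"dx":0,"dy":0,"dz":-0.014,"twist":0,"grip":-1},{"dx":0,"dy":0.002,"dz":-0.014,"twist":0,"grip":-1},{"dx":0.001,"dy":0.005,"dz":-0.014,"twist":0,"grip":-1}]'
python3 -m crank '[{"dx":0.0013,"dy":0.008,"dz":0,"twist":0,"grip":-1},{"dx":0.0027,"dy":0.016,"dz":0,"twist":0,"grip":-1},{"dx":0.004,"dy":0.024,"dz":0,"twist":0,"grip":-1},{"dx":0.0054,"dy":0.032,"dz":0,"twist":0,"grip":-1},{"dx":0.0067,"dy":0.04,"dz":0,"twist":0,"grip":-1}]'
python3 -m crank '[{"dx":0.0013,"dy":0.008,"dz":0,"twist":0,"grip":-1},{"dx":0.0027,"dy":0.016,"dz":0,"twist":0,"grip":-1},{"dx":0.004,"dy":0.024,"dz":0,"twist":0,"grip":-1},{"dx":0.0054,"dy":0.032,"dz":0,"twist":0,"grip":-1},{"dx":0.0067,"dy":0.04,"dz":0,"twist":0,"grip":-1}]'
```

```text
t: 9.67
eef_pos: [0.6288, -0.1479, 0.0098]
ee_rot: [3.141, -0.0, -1.738]
force: [-0.4, 0.2, -0.1]
width: 0.001
gripper_force: 0.0
t: 10.08
eef_pos: [0.636, -0.1068, 0.0103]
ee_rot: [-3.141, -0.0, -1.738]
force: [0.2, -0.6, 0.8]
width: 0.0005
gripper_force: 0.6
t: 10.5
eef_pos: [0.6426, -0.0671, 0.0101]
ee_rot: [-3.141, -0.0, -1.738]
force: [0.7, -2.8, 1.7]
width: 0.0006
gripper_force: 0.8
```

```bash
python3 -m crank '[{"dx":0.0005,"dy":0.003,"dz":0,"twist":0,"grip":-1},{"dx":0.001,"dy":0.006,"dz":0,"twist":0,"grip":-1},{"dx":0.0015,"dy":0.009,"dz":0,"twist":0,"grip":-1},{"dx":0.002,"dy":0.012,"dz":0,"twist":0,"grip":-1},{"dx":0.002,"dy":0.013,"dz":0,"twist":0,"grip":-1}]'
python3 -m crank '[{"dx":0.0002,"dy":0.001,"dz":0,"twist":0,"grip":-1},{"dx":0.0003,"dy":0.002,"dz":0,"twist":0,"grip":-1},{"dx":0.0005,"dy":0.003,"dz":0,"twist":0,"grip":-1},{"dx":0.0005,"dy":0.003,"dz":0,"twist":0,"grip":-1},{"dx":0.0005,"dy":0.003,"dz":0,"twist":0,"grip":-1}]'
```

```text
t: 10.92
eef_pos: [0.6445, -0.0546, 0.0099]
ee_rot: [-3.142, 0.0, -1.738]
force: [-0.4, -1.3, 0.4]
width: 0.0005
gripper_force: 0.8
t: 11.33
eef_pos: [0.6447, -0.0524, 0.0099]
ee_rot: [3.141, -0.001, -1.738]
force: [-0.9, -4.5, 1.3]
width: 0.0005
gripper_force: 2.5
```

```bash
python3 -m crank '[{"dx":0.0002,"dy":0.001,"dz":0,"twist":0,"grip":-1},{"dx":0.0003,"dy":0.002,"dz":0,"twist":0,"grip":-1},{"dx":0.0003,"dy":0.002,"dz":0,"twist":0,"grip":-1},{"dx":0.0003,"dy":0.002,"dz":0,"twist":0,"grip":-1},{"dx":0.0003,"dy":0.002,"dz":0,"twist":0,"grip":-1}]'
```

```text
t: 11.75
eef_pos: [0.6445, -0.0524, 0.01]
ee_rot: [3.141, -0.003, -1.739]
force: [0.9, -14.6, 0.5]
width: 0.0004
gripper_force: 6.9
```

```bash
python3 -m crank '[{"dx":-0.001,"dy":-0.006,"dz":0,"twist":0,"grip":-1},{"dx":-0.002,"dy":-0.012,"dz":0,"twist":0,"grip":-1},{"dx":-0.002,"dy":-0.012,"dz":0.03,"twist":0,"grip":-1},{"dx":-0.002,"dy":-0.012,"dz":0.06,"twist":0,"grip":-1},{"dx":-0.003,"dy":-0.015,"dz":0.075,"twist":0,"grip":-1}]'
python3 -m crank '[{"dx":-0.005,"dy":-0.032,"dz":0,"twist":0,"grip":-1},{"dx":-0.01,"dy":-0.064,"dz":0,"twist":0,"grip":-1},{"dx":-0.015,"dy":-0.096,"dz":0,"twist":0,"grip":-1},{"dx":-0.019,"dy":-0.128,"dz":0,"twist":0,"grip":-1},{"dx":-0.022,"dy":-0.159,"dz":0,"twist":0,"grip":-1}]'
python3 - <<'E'
from h import *
t=arm.grab_frame("top")[150:290,250:460,::-1]
cv2.imwrite("pics/z6.png",cv2.resize(t,(735,490),interpolation=cv2.INTER_CUBIC));print(arm.get_state()["eef_pos"])
E
```

```text
t: 12.17
eef_pos: [0.6439, -0.0644, 0.0882]
ee_rot: [-3.138, 0.001, -1.737]
force: [1.5, -0.0, 1.1]
width: 0.0002
gripper_force: 0.0
t: 12.58
eef_pos: [0.6198, -0.2248, 0.0851]
ee_rot: [-3.141, 0.001, -1.738]
force: [0.4, 0.2, 1.0]
width: 0.0003
gripper_force: 0.0
[ 0.61902759 -0.2294685   0.08487644]
```

View pics/z6.png

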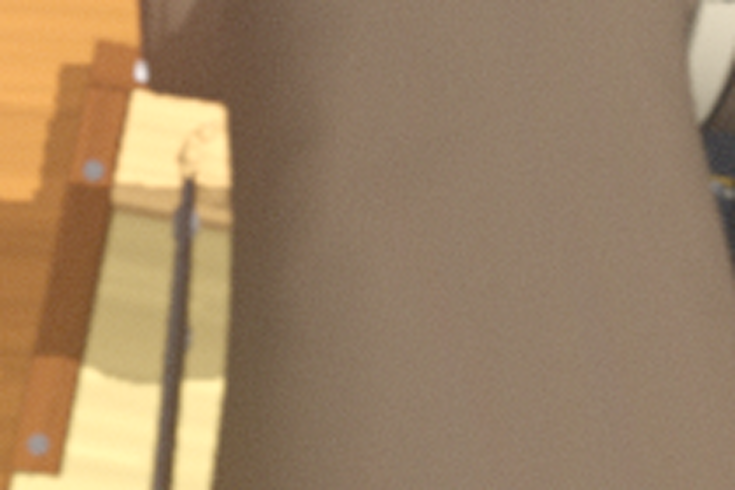

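The picture shows the blank's left end, (118..132, 95..185), against the side stop and its far edge at the fence. Now the movable stop.

```bash
python3 -m crank '[{"dx":0,"dy":0,"dz":-0.02,"twist":0,"grip":-1},{"dx":0,"dy":0,"dz":-0.035,"twist":0,"grip":-1},{"dx":0,"dy":0,"dz":-0.05,"twist":0,"grip":-1},{"dx":0,"dy":0,"dz":-0.065,"twist":0,"grip":-1},{"dx":0,"dy":0,"dz":-0.075,"twist":0,"grip":-1}]'
python3 -m crank '[{"dx":0.0013,"dy":0.008,"dz":0,"twist":0,"grip":-1},{"dx":0.0027,"dy":0.016,"dz":0,"twist":0,"grip":-1},{"dx":0.004,"dy":0.024,"dz":0,"twist":0,"grip":-1},{"dx":0.0054,"dy":0.032,"dz":0,"twist":0,"grip":-1},{"dx":0.0067,"dy":0.04,"dz":0,"twist":0,"grip":-1}]'
```

```text
t: 13.05
eef_pos: [0.6195, -0.2235, 0.0083]
ee_rot: [3.14, 0.001, -1.738]
force: [-0.1, -0.1, 0.9]
width: 0.0006
gripper_force: 0.0
t: 13.47
eef_pos: [0.627, -0.183, 0.0106]
ee_rot: [-3.141, -0.0, -1.738]
force: [-1.3, -3.3, -2.0]
width: 0.0001
gripper_force: 1.9
```

```bash
python3 -m crank '[{"dx":0.0013,"dy":0.008,"dz":0,"twist":0,"grip":-1},{"dx":0.0027,"dy":0.016,"dz":0,"twist":0,"grip":-1},{"dx":0.004,"dy":0.024,"dz":0,"twist":0,"grip":-1},{"dx":0.0054,"dy":0.032,"dz":0,"twist":0,"grip":-1},{"dx":0.0067,"dy":0.04,"dz":0,"twist":0,"grip":-1}]'
python3 -m crank '[{"dx":0.0013,"dy":0.008,"dz":0,"twist":0,"grip":-1},{"dx":0.0027,"dy":0.016,"dz":0,"twist":0,"grip":-1},{"dx":0.004,"dy":0.024,"dz":0,"twist":0,"grip":-1},{"dx":0.0054,"dy":0.032,"dz":0,"twist":0,"grip":-1},{"dx":0.0067,"dy":0.04,"dz":0,"twist":0,"grip":-1}]'
python3 -m crank '[{"dx":0.0005,"dy":0.003,"dz":0,"twist":0,"grip":-1},{"dx":0.001,"dy":0.006,"dz":0,"twist":0,"grip":-1},{"dx":0.0015,"dy":0.009,"dz":0,"twist":0,"grip":-1},{"dx":0.002,"dy":0.012,"dz":0,"twist":0,"grip":-1},{"dx":0.0025,"dy":0.015,"dz":0,"twist":0,"grip":-1}]'
python3 -m crank '[{"dx":0.0002,"dy":0.001,"dz":0,"twist":0,"grip":-1},{"dx":0.0003,"dy":0.002,"dz":0,"twist":0,"grip":-1},{"dx":0.0005,"dy":0.003,"dz":0,"twist":0,"grip":-1},{"dx":0.0007,"dy":0.004,"dz":0,"twist":0,"grip":-1},{"dx":0.0007,"dy":0.004,"dz":0,"twist":0,"grip":-1}]'
```

```text
t: 13.88
eef_pos: [0.6339, -0.143, 0.0104]
ee_rot: [-3.141, -0.0, -1.738]
force: [-1.8, -4.0, 2.4]
width: 0.0008
gripper_force: 1.9
t: 14.3
eef_pos: [0.6408, -0.103, 0.0101]
ee_rot: [-3.141, 0.0, -1.738]
force: [-1.0, -3.5, 2.2]
width: -0.0
gripper_force: 1.9
t: 14.72
eef_pos: [0.6432, -0.0887, 0.0101]
ee_rot: [-3.141, 0.0, -1.738]
force: [0.6, -3.7, 1.9]
width: 0.0006
gripper_force: 1.6
t: 15.13
eef_pos: [0.6436, -0.0847, 0.0099]
ee_rot: [-3.141, 0.0, -1.738]
force: [-0.5, -2.1, 0.1]
width: 0.0001
gripper_force: 0.8
```

```bash
python3 -m crank '[{"dx":0.0002,"dy":0.001,"dz":0,"twist":0,"grip":-1},{"dx":0.0003,"dy":0.002,"dz":0,"twist":0,"grip":-1},{"dx":0.0005,"dy":0.003,"dz":0,"twist":0,"grip":-1},{"dx":0.0005,"dy":0.003,"dz":0,"twist":0,"grip":-1},{"dx":0.0005,"dy":0.003,"dz":0,"twist":0,"grip":-1}]'
```

```text
t: 15.55
eef_pos: [0.6438, -0.0827, 0.0099]
ee_rot: [3.141, -0.001, -1.738]
force: [1.6, -7.6, 0.7]
width: 0.0005
gripper_force: 3.6
```

```bash
python3 -m crank '[{"dx":0.0002,"dy":0.001,"dz":0,"twist":0,"grip":-1},{"dx":0.0002,"dy":0.001,"dz":0,"twist":0,"grip":-1},{"dx":0.0003,"dy":0.002,"dz":0,"twist":0,"grip":-1},{"dx":0.0003,"dy":0.002,"dz":0,"twist":0,"grip":-1},{"dx":0.0003,"dy":0.002,"dz":0,"twist":0,"grip":-1}]'
```

```text
t: 15.97
eef_pos: [0.6437, -0.0827, 0.0099]
ee_rot: [3.141, -0.003, -1.739]
force: [2.2, -17.5, -0.3]
width: 0.0003
gripper_force: 8.1
```

Stalled with firm force: the stop is snug. Retreat and check.

```bash
python3 -m crank '[{"dx":-0.001,"dy":-0.006,"dz":0,"twist":0,"grip":-1},{"dx":-0.003,"dy":-0.02,"dz":0,"twist":0,"grip":-1},{"dx":-0.004,"dy":-0.025,"dz":0.03,"twist":0,"grip":-1},{"dx":-0.004,"dy":-0.025,"dz":0.065,"twist":0,"grip":-1},{"dx":-0.005,"dy":-0.03,"dz":0.09,"twist":0,"grip":-1}]'
python3 -m crank '[{"dx":-0.03,"dy":-0.01,"dz":0.01,"twist":0,"grip":-1},{"dx":-0.06,"dy":-0.02,"dz":0.02,"twist":0,"grip":-1},{"dx":-0.09,"dy":-0.03,"dz":0.02,"twist":0,"grip":-1},{"dx":-0.125,"dy":-0.04,"dz":0.02,"twist":0,"grip":-1},{"dx":-0.16,"dy":-0.05,"dz":0.02,"twist":0,"grip":-1}]'
python3 - <<'E'
from h import *
t=arm.grab_frame("top")[150:290,250:460,::-1]
cv2.imwrite("pics/z7.png",cv2.resize(t,(735,490),interpolation=cv2.INTER_CUBIC));print(arm.get_state()["eef_pos"])
E
```

```text
t: 16.38
eef_pos: [0.6394, -0.1101, 0.1018]
ee_rot: [-3.141, 0.0, -1.738]
force: [1.3, -0.0, 0.1]
width: 0.0002
gripper_force: 0.0
t: 16.8
eef_pos: [0.4773, -0.1601, 0.1197]
ee_rot: [3.141, 0.001, -1.738]
force: [-0.8, 0.0, 0.6]
width: 0.0005
gripper_force: 0.0
[ 0.47012645 -0.16090739  0.1191695 ]
```

View pics/z7.png

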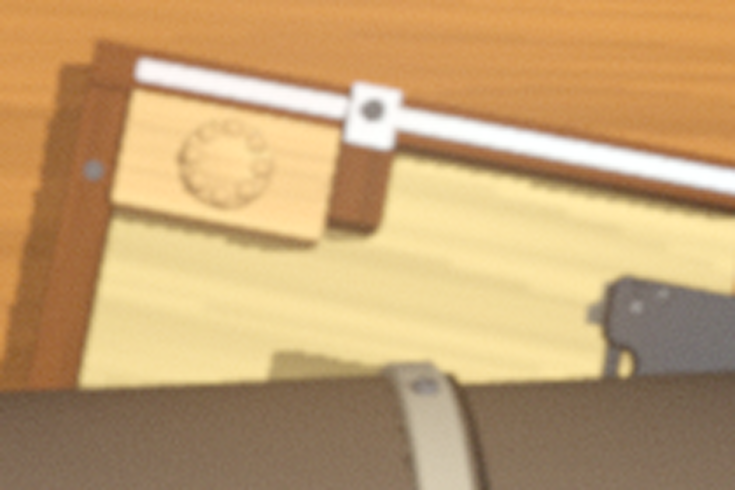

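The blank (corners (134,87), (340,125), (316,243), (112,203)) is in the corner with the stop at (335..390) against it. I'll check the angle numerically.

```bash
python3 - <<'E'
from h import *
b=np.load("b.npy");c=lambda u:crop(u,(250,150),3.5)
W=[world(c(u),.052) for u in [(134,87),(340,125),(316,240),(112,203)]]
k,r=rigid([(.03,.055),(.03,-.055),(-.03,-.055),(-.03,.055)],W)
print(R(b[2]).T@(k[:2]-b[:2])*1e3,np.degrees(k[2]-b[2]),r)
f=[world(c(u),.044) for u in [(135,58),(735,170)]];d=f[1]-f[0];print("fence deg",np.degrees(np.arctan2(d[0],-d[1])))
print(arm.get_state()["force"])
E
```

```text
[ 65.02857819 100.66168088] 0.14069146667457716 [[-0.7  1.1]
 [-1.  -0.2]
 [ 0.3 -2. ]
 [ 1.4  1.2]]
fence deg -9.451669826849747
[-10.15293856  -1.05205841  -2.73950352]
```

```bash
python3 -m crank '[{"dx":0,"dy":0,"dz":0.01,"twist":0,"grip":-1},{"dx":0,"dy":0,"dz":0.01,"twist":0,"grip":-1},{"dx":0,"dy":0,"dz":0.01,"twist":0,"grip":-1},{"dx":0,"dy":0,"dz":0.01,"twist":0,"grip":-1},{"dx":0,"dy":0,"dz":0.01,"twist":0,"grip":-1}]'
python3 -c 'from station import arm;s=arm.get_state();print(s["force"]);print(arm.job_done())'
```

```text
t: 17.27
eef_pos: [0.4798, -0.1596, 0.1295]
ee_rot: [3.141, 0.0, -1.738]
force: [0.2, -0.2, -0.3]
width: 0.0006
gripper_force: 0.0
[ 0.22525589 -0.20964323 -0.32425768]
the job is handed in; nothing more can be done
None
```

The job is handed in at about 17 s: the blank measures as seated at board (65, 101) mm within 0.2° of the fence, with the movable stop snug against it; on the first push the fingers rode up onto the blank's top (up to about 10 N) and dragged it about 19 mm, and it stayed on the board.

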